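Bolt the lamp into its assembly fixture past the spring catch

TASK

Lock the lamp into its assembly fixture: with one fingertip press the long spring catch bar right down and keep it held down, and with the other fingertip push the bolt by its upright tab away from its start until it is fully home over the lamp's lug. Only then let go of both, so that the catch springs back up and locks the bolt. Grasp and lift nothing, and leave the lamp and the things standing around where they are.

Things in the scene. Friction and masses are not known exactly. Their poses are not given: they have to be found in the camera images.
- fixture: black plate 300 x 180 x 12 mm, fixed; origin under its centre. +x: the way the bolt slides home (away from the robot, within 25 degrees), +y left of that, z up. Catch bar centred on y = +35 mm, bolt on y = -35 mm; the 40 mm gap between bar and tab holds only low parts. Bridges over the bolt are 38 mm above the bench, its flat bar 34 mm; only bar and tab stand higher. At the +x end: the lamp's nest
- pad_top (a point): the catch bar to press: plain metal, 110 mm along the fixture's x, 30 mm along y, 6 mm thick, its centre at x = -75 mm there; the point is the centre of its top face, 58 mm above the bench when up, 50 mm when right down. It goes straight down without tilting wherever along it one presses; a fingertip may slide along it
- catch (a joint): how far the catch bar is pressed, m: 0 up, 0.008 right down on its stop. The spring pushes back with 3.4 N at the top, 6.6 N at the bottom. Its tooth clears the lugs on the bolt's side from 0.005 on; when up it stops the bolt after 2 mm, and let up half-way it jams the bolt between lugs (at 0.012 and 0.024 of bolt travel)
- bolt_tab (a point): centre of the top edge of the bolt's upright metal tab, 80 mm above the bench. The tab is 10 mm thick along the fixture's x, 30 mm wide along y and stands 46 mm above the bolt's flat bar; push its face on the fixture's -x side, 5 mm from this point. At the start it stands at x = -75 mm in the fixture, beside the middle of the catch bar
- bolt (a joint): travel of the bolt, m, along the fixture's +x: 0 to 0.0015 at the start, 0.036 fully home on its stop. It slides with 1.5 N of friction and stays where it is left. The catch locks it home from 0.034 on
- lamp_centre (a point): centre of the lamp lying loose in the nest, 0.3 to 0.65 kg: an aluminium body 80 x 100 mm and 18 mm high with a clear cover, 32 mm high in all, and a lug 32 mm long, 30 mm wide and 8 mm high on its side towards the bolt. The home bolt's nose stands 4 mm above the lug and does not touch it
- glue_centre (a point): bystander: white plastic glue bottle with a pointed nozzle, 48 mm wide, 130 mm high, standing; the point is on its axis, 50 mm up
- tray_centre (a point): bystander: open blue plastic screw tray 90 x 120 x 45 mm; the point is its centre, 22 mm up
- screwdriver_grip (a point): bystander: screwdriver 190 mm long, lying on the bench; the point is in the middle of its handle
- cover_centre (a point): bystander: spare clear lamp cover 70 x 90 x 20 mm, lying on the bench; the point is its centre

How it is judged (in metres and radians):
On the way, in this order (a step that is already met when the one before it is completed fails the run):
1. the catch is pressed down by a finger while the bolt is still at its start (value of joint catch above 0.005 m and contact force between the fingers and catch above 0.5 N and value of joint bolt below 0.006 m), for 0.1 s.
2. the bolt is home while a finger still holds the catch down (value of joint bolt above 0.0335 m and value of joint catch above 0.004 m and contact force between the fingers and catch above 0.5 N), for 0.1 s.
At the end, for the whole second after the job is handed in: the bolt is home (at least 33.5 of 36 mm) and at rest, the catch has sprung up to within 2 mm of its top, the lamp is within 6 mm and each bystander within 20 mm of where it was (value of joint bolt above 0.0335 m and value of joint catch below 0.002 m and velocity of joint each of bolt, catch below 0.01 m/s and distance of lamp_centre from where it was at the start of the episode below 0.006 m and distance of each of glue_centre, tray_centre, screwdriver_grip, cover_centre from where it was at the start of the episode below 0.02 m); the robot touches nothing.
It fails at once if the catch is let up while the bolt is between its start and home (value of joint bolt between 0.006 and 0.031 m and value of joint catch below 0.003 m).
It fails at once if the lamp is lifted or pushed out of its nest (distance of lamp_centre from where it was at the start of the episode above 0.008 m).
It fails at once if a bystander is lifted, carried or knocked away (distance of any of glue_centre, tray_centre, screwdriver_grip, cover_centre from where it was at the start of the episode above 0.03 m).
It also fails if it takes over 48 s, if anything falls off the work surface, if the arm or the gripper's body presses on something with over 40 N, if the wrist force passes 120 N, or if a joint passes its speed limit or range.

ROBOT

A 6-joint arm with a two-finger parallel gripper is mounted at the origin on the work surface. World frame = base frame: x ahead of the robot, y to its left, z up, the work surface at z = 0. Lengths are in mm, angles in rad, forces in N, time in s.
With the tool pointing down it reaches from about 350 to 775 mm from the base axis. Payload 7.3 kg.
Tool frame: the origin (TCP) lies midway between the tips of the shut fingers; the grasp point (between the pads) lies 19 mm behind it (bot.tcp_to_grasp is the distance from the TCP to the grasp point, in mm); z points along the fingers, y is the line along which they close (so a half turn about z gives the same grasp; the last joint's range is limited). The gripper opens to 92 mm and grips with 3 to 60 N. Pads are 19 mm wide; open, the fingers measure 130 mm over their backs; the gripper's body (75 mm by 190 mm) begins 47 mm behind the grasp point.
Start: joints at [-0.146, 0.342, 1.524, -0, 1.275, -0.146], TCP at [525.019, 0.019, 226.741] pointing down, gripper open.
Joint ranges: [-2.53, 2.53], [-0.77, 2.02], [0.04, 2.7], [-1, 4.14], [0.28, 2.66], [-3.11, 3.11]. Speed limits (rad/s): [2.57, 2.57, 3.14, 3.14, 3.14, 3.14].

INTERFACE

Orientations are given as [roll, pitch, yaw] about the fixed x, y, z axes, in that order (R = Rz(yaw) Ry(pitch) Rx(roll)).
In Python, from plant import bot, viewer gives the robot as it stands. The module is installed in compiled form; this text tells all that it offers.
- The arm moves only by the shell command python3 -m handwheel 'ROWS'. ROWS is text: rows parted by semicolons, each of 7 numbers parted by spaces: the shift along the tool's x, y, z scaled (see below), then the turn, a rotation vector about the tool's x, y, z scaled (see below), then the opening, from -1 (shut) to 1 (fully open), so that 0 is half open. In form: tx ty tz rx ry rz gripper; .... A call has 1 to 8 rows; each row is the pose to reach, as a shift and turn from the pose commanded when the call began, along the tool's axes at that moment, turning the shorter way round; what a row does not reach only later rows make up. The controller multiplies each number of a shift by 10 cm and each number of a turn by pi rad. A row lasts 1/12 s, in which the tool goes at most 41.7 mm and 7.16 degrees, less where a joint would pass 70% of its speed; a pose out of reach is approached as far as the arm can. A call with a number of a shift or a turn outside -1 to 1 is refused whole. A call with a gripper value outside its range is refused whole. The fingers move at their own pace and stop on an object; the grip force is fixed at half the most. Time passes only in rows, so rows that repeat a pose let the fingers close. It gives the time, the measured TCP pose, the force, the opening and the grip force at its end, in the units of the state.
- bot.get_obs(): the state, without advancing time (a new reading comes with each control period).
- viewer.capture(name): name is "scene" or "side" or "wrist"; returns a dict with "frame" (400x640x3 uint8, red, green, blue), "fov_y" (degrees; the focal length in pixels is half the picture's height over the tangent of half this angle, whatever the lens; pixels are square), "cx", "cy" (the principal point, pixels), "T" (4x4, takes a point from camera to world coordinates). Camera axes: x right, y down, z forward; pixel columns grow to the right and rows downward; lengths in mm; the calibration is good to about 2 mm. A picture is of the moment at which its call begins. There is no depth.
- bot.close_job(): hands the job in; it is judged then, once.
Trained networks look in a picture, given as the dict that the camera call returned (one of the last four; its "shot" number tells which), for a name from the list of things; names that differ only in an ending like _2 or _b are one class to them, and where a whole thing is asked for, a point or a joint stands for the part that bears it (a point fixed in the world has none). Each returns a list of dicts, best first, with "score" (0 to 1); they miss things now and then, are a little off and sometimes report something else, mostly with a low value. They report only what shows in the picture. A call takes as long as a camera call.
- viewer.recognise(target, picture): "centre" ([column, row] in pixels, amid what is visible of it).
- viewer.cut_out(target, picture): "pixels" (400x640 bool, what is visible of it) and "centre" ([column, row] in pixels, amid what is visible of it).
The state is a dict: "time": time; "joint_positions": joint angles; "dq": joint speeds; "tau": joint torques, N m; "tool_pos": TCP position; "tcp_rot": TCP orientation; "contact_force": force on the tool from outside, world axes, zero at the start; "moment": the same for the moment, N m; "grip_width": finger opening in mm; "finger_force": force on a finger pad.
Only numpy, scipy, OpenCV 4.12 (cv2) and the standard library are available. Lean on these libraries where they do the work, as an engineer would, in place of code of your own. Each camera call takes 0.05 s, during which the arm holds its last target. There are 200 camera calls.

## Working session

There is one attempt and no reset: what is moved stays moved. The work goes in short steps, Python scripts to look and compute and a shell command to move; the robot and the scene stay as the last step left them, time stands still between calls to the robot, and variables do not carry over. Pictures are saved under pics/ and viewed, at most 10 in all, crops included, and the job is handed in when it is done.

```bash
mkdir -p pics; cat > h.py <<'E'
import numpy as np, cv2
from plant import bot, viewer
def K(p):
    f=p["frame"].shape[0]/2/np.tan(np.radians(p["fov_y"])/2); return f,p["cx"],p["cy"]
def toz(p,uv,z):
    f,cx,cy=K(p); T=np.array(p["T"]); d=T[:3,:3]@np.array([(uv[0]-cx)/f,(uv[1]-cy)/f,1]); o=T[:3,3]
    return o+d*(z-o[2])/d[2]
def pix(p,X):
    f,cx,cy=K(p); T=np.array(p["T"]); c=T[:3,:3].T@(np.array(X)-T[:3,3]); return [cx+f*c[0]/c[2],cy+f*c[1]/c[2]]
def save(p,n): cv2.imwrite("pics/"+n,p["frame"][:,:,::-1])
E
python3 - <<'E'
from h import *
np.set_printoptions(precision=1,suppress=True)
o=bot.get_obs(); print(o)
for n in ["scene","side","wrist"]:
    p=viewer.capture(n); save(p,n+"0.png"); print(n,p["fov_y"],np.array(p["T"])[:3,3],np.array(p["T"])[:3,2])
    for t,z in [("pad_top",58),("bolt_tab",80),("lamp_centre",16),("glue_centre",50),("tray_centre",22),("screwdriver_grip",12),("cover_centre",10)]:
        r=viewer.recognise(t,p)
        for q in r[:2]: print(t,round(q["score"],2),np.array(q["centre"]),toz(p,q["centre"],z))
E
```

```text
{'time': 0.0, 'joint_positions': array([-0.1,  0.3,  1.5,  0. ,  1.3, -0.1]), 'dq': array([ 0., -0.,  0., -0.,  0.,  0.]), 'tau': array([  0. , -43.1, -24.4,   0.1,   0.1,  -0. ]), 'tool_pos': array([524.6,   0.1, 226.1]), 'tcp_rot': array([-3.1, -0. ,  1.6]), 'contact_force': array([-0.8, -0.5, -0.2]), 'moment': array([-0. ,  0.1, -0. ]), 'finger_force': 0.0, 'grip_width': 92.22552922362722}
scene 49.56018199148976 [1191.2    5.8  911.9] [-0.6  0.  -0.8]
pad_top 0.69 [340.2 193.3] [534.4  90.5  58. ]
bolt_tab 0.6 [311.8 195. ] [552.9  19.3  80. ]
bolt_tab 0.54 [383.8 260.7] [740.3 167.9  80. ]
lamp_centre 0.57 [308.  248.9] [665.1   4.7  16. ]
glue_centre 0.68 [396.  220.1] [616.1 218.3  50. ]
glue_centre 0.57 [313.9 194.2] [527.6  25.2  50. ]
tray_centre 0.57 [244.6 211.3] [ 551.4 -151.2   22. ]
tray_centre 0.31 [306.8 250.1] [671.8   1.8  22. ]
screwdriver_grip 0.94 [245.  171.6] [ 410.7 -158.8   12. ]
cover_centre 0.96 [381.2 261.1] [703.2 175.3  10. ]
cover_centre 0.59 [245.5 169.8] [ 402.5 -158.1   10. ]
side 52.509929935995046 [434.8 603.4 730.9] [ 0.1 -0.7 -0.7]
pad_top 0.63 [333.6 236. ] [512.1  89.4  58. ]
bolt_tab 0.68 [342.6 220.1] [498.   61.6  80. ]
lamp_centre 0.83 [276.6 207.7] [663.4  -1.9  16. ]
lamp_centre 0.7 [274.4 285.6] [613.6 202.8  16. ]
glue_centre 0.79 [275.8 283.5] [603.6 216.9  50. ]
tray_centre 0.86 [336.7 166.6] [ 545.4 -161.3   22. ]
screwdriver_grip 0.87 [391.  179.3] [ 404.7 -149.1   12. ]
cover_centre 0.56 [240.4 274.6] [691.6 187.   10. ]
wrist 64.52038039037083 [525.2  75.6 384.6] [-0.  -0.3 -1. ]
pad_top 0.81 [316.7  88.3] [519.7  90.1  58. ]
bolt_tab 0.74 [307.9 152.3] [511.3  30.8  80. ]
lamp_centre 0.94 [448.9 171.9] [675.2  -2.   16. ]
tray_centre 0.88 [345.8 302.7] [ 556.2 -176.9   22. ]
screwdriver_grip 0.85 [234.8 303. ] [ 406.1 -184.3   12. ]
cover_centre 0.98 [483.3  25.4] [696.4 155.4  10. ]
```

```bash
python3 - <<'E'
from h import *
a=cv2.imread("pics/wrist0.png");b=cv2.imread("pics/scene0.png");c=cv2.imread("pics/side0.png")
# wrist full on top left; scene & side crops enlarged
s=cv2.resize(b[130:290,220:420],(400,320),interpolation=cv2.INTER_CUBIC)
d=cv2.resize(c[130:290,230:430],(400,320),interpolation=cv2.INTER_CUBIC)
cv2.imwrite("pics/c1.png",np.hstack([s,d]))
E
```

```text
(no output)
```

View pics/wrist0.png

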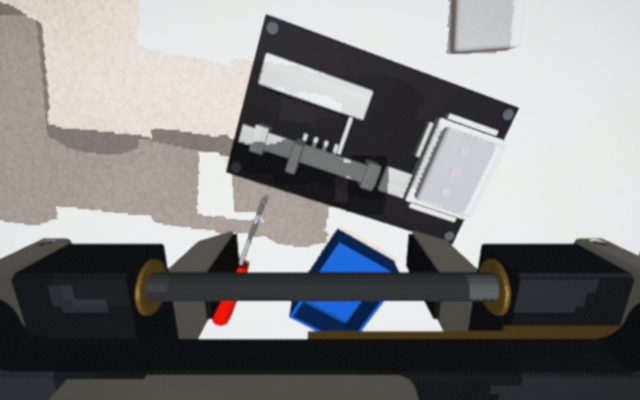

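View pics/c1.png

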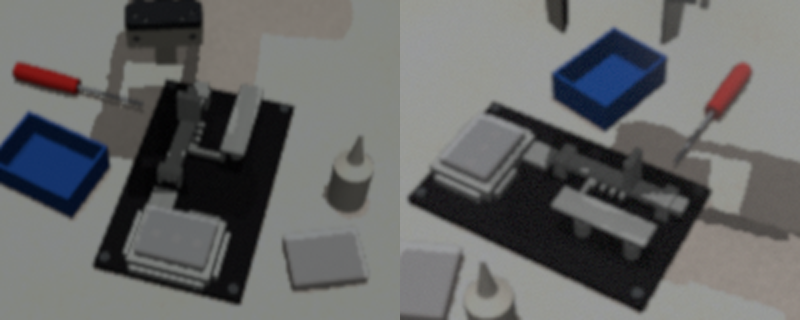

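The wrist view shows the plate with corners at about (265,15), (518,107), (452,242) and (228,172). The bar runs from (263,53) to (372,90), the tab is near (295,155), and the fixture is turned about -20°. I'll fit its pose from the corners in all three views.

```bash
cat > fit.py <<'E'
from h import *
from scipy.optimize import least_squares
def F(q,P):
    c,s=np.cos(q[2]),np.sin(q[2]); P=np.array(P,float); return np.array([q[0]+c*P[0]-s*P[1],q[1]+s*P[0]+c*P[1],P[2]])
def fit(obs,q0=(560,30,-.35)):
    r=least_squares(lambda q:np.ravel([np.array(pix(p,F(q,P)))-uv for p,P,uv in obs]),q0,loss="soft_l1"); return r.x,np.reshape(r.fun,(-1,2))
def draw(p,q):
    im=cv2.resize(p["frame"][:,:,::-1],None,fx=2,fy=2,interpolation=cv2.INTER_CUBIC)
    for R in [[(x,y,12) for x,y in [(-150,90),(150,90),(150,-90),(-150,-90)]],[(x,y,58) for x,y in [(-130,50),(-20,50),(-20,20),(-130,20)]],[(x,y,80) for x,y in [(-80,-20),(-70,-20),(-70,-50),(-80,-50)]]]:
        cv2.polylines(im,[np.int32([np.array(pix(p,F(q,P)))*2+.5 for P in R])],True,(0,0,255),1)
    return im
E
python3 - <<'E'
from fit import *
np.set_printoptions(precision=2,suppress=True)
ps={n:viewer.capture(n) for n in ["scene","side","wrist"]}
C=[(-150,90,12),(150,90,12),(150,-90,12),(-150,-90,12)]
B=[(-130,50,58),(-20,50,58),(-20,20,58),(-130,20,58)]
D={"wrist":(C,[(265,15),(518,107),(452,242),(228,172)]),"scene":(C,[(367,181.5),(340,281),(267.5,263),(303.5,171)]),
"side":(C,[(351.5,286),(236,229),(277.5,181.5),(385,224)])}
obs=[(ps[n],P,np.array(u)) for n,(Ps,us) in D.items() for P,u in zip(Ps,us)]+[(ps["wrist"],P,np.array(u)) for P,u in zip(B,[(263,53),(372,90),(360,118),(260,82)])]
for n in ps:
    print(n,fit([o for o in obs if o[0] is ps[n]])[0])
q,r=fit(obs); print(q,np.degrees(q[2])); print(r)
np.save("q.npy",q)
cv2.imwrite("pics/ov1.png",np.vstack([draw(ps["wrist"],q)[0:500,400:1100],]))
E
```

```text
scene [580.71  38.49  -0.31]
side [573.79  38.43  -0.33]
wrist [577.45  34.69  -0.32]
[577.39  35.48  -0.32] -18.256058217433583
[[-2.09 -3.3 ]
 [ 1.58 -1.85]
 [ 0.19  2.  ]
 [-4.53  0.16]
 [-0.68  0.09]
 [-0.33 -0.99]
 [-2.3  -1.59]
 [-1.61 -2.77]
 [-0.71 -2.4 ]
 [-3.69 -0.55]
 [-1.87 -1.78]
 [ 0.52 -0.74]
 [ 0.5  -2.24]
 [ 0.33 -0.84]
 [ 1.69  1.17]
 [-4.62  0.73]]
```

View pics/ov1.png

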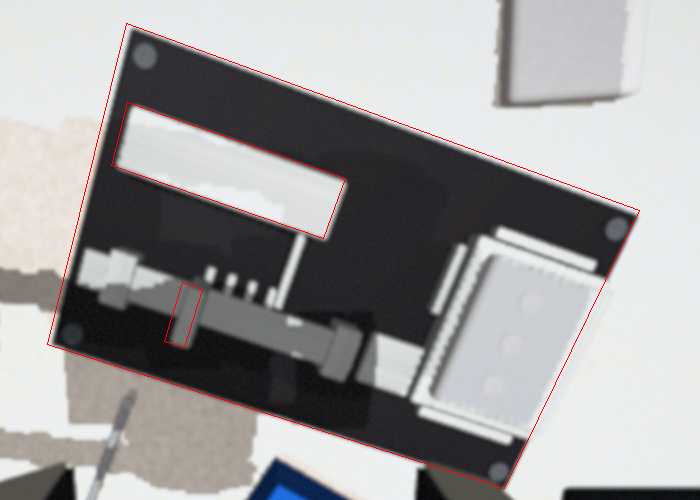

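The overlay matches the plate, bar and tab to within about 2 mm. Next I'll work out the move to a pre-contact pose 100 mm behind the fixture centre.

```bash
cat > go.py <<'E'
from fit import *
from scipy.spatial.transform import Rotation as R
import sys
def rows(x,y,z,phi):   # target in fixture frame, tool y along fixture y
    q=np.load("q.npy"); o=bot.get_obs(); t=np.array(o["tool_pos"]); Rt=R.from_euler("xyz",o["tcp_rot"])
    d=Rt.inv().apply(F(q,(x,y,z))-t)/100
    a=q[2]+np.radians(phi); Y=np.array([-np.sin(a),np.cos(a),0]); Z=np.array([0,0,-1.]); G=R.from_matrix(np.c_[np.cross(Y,Z),Y,Z])
    print("shift",d.round(4),"turn",((Rt.inv()*G).as_rotvec()/np.pi).round(4),"world",F(q,(x,y,z)).round(1))
if __name__=="__main__": rows(*[float(v) for v in sys.argv[1:4]],0)
E
python3 go.py -102 0 130
```

```text
shift [ 0.6739 -0.445   0.9674] turn [ 0.      0.     -0.3986] world [480.5  67.4 130. ]
```

```bash
python3 -m handwheel '0.674 -0.445 0.3 0 0 -0.3 0.11; 0.674 -0.445 0.3 0 0 -0.3 0.11; 0.674 -0.445 0.5 0 0 -0.3 0.11; 0.674 -0.445 0.7 0 0 -0.3 0.11; 0.674 -0.445 0.967 0 0 -0.3 0.11; 0.674 -0.445 0.967 0 0 -0.3 0.11; 0.674 -0.445 0.967 0 0 -0.3 0.11; 0.674 -0.445 0.967 0 0 -0.3 0.11'; python3 go.py -102 0 130
```

```text
time: 2.02
tool_pos: [480.3, 67.5, 129.5]
tcp_rot: [-3.141, -0.001, 2.52]
contact_force: [1.2, -0.5, -0.4]
grip_width: 51.3
finger_force: 0.0
shift [-0.0019  0.0009 -0.0047] turn [-0.0001 -0.0003 -0.0965] world [480.5  67.4 130. ]
```

```bash
python3 -m handwheel '0 0 0 0 0 -0.097 0.11; 0 0 0 0 0 -0.097 0.11; 0 0 0 0 0 -0.097 0.11; 0 0 0 0 0 -0.097 0.11; 0 0 0 0 0 -0.097 0.11'; python3 - <<'E'
from fit import *
q=np.load("q.npy")
w=viewer.capture("wrist");s=viewer.capture("side");c=viewer.capture("scene")
for n,p in (("w",w),("s",s),("c",c)): save(p,n+"2.png")
cv2.imwrite("pics/ov2.png",cv2.resize(draw(w,q),(800,500)))
def cr(p):
    u,v=np.int32(np.array(pix(p,F(q,(-70,0,50))))*2); return cv2.resize(draw(p,q)[v-140:v+140,u-100:u+100],(400,560),interpolation=cv2.INTER_CUBIC)
cv2.imwrite("pics/ov3.png",np.hstack([cr(s),cr(c)]))
E
```

```text
time: 2.43
tool_pos: [480.6, 67.4, 130.1]
tcp_rot: [3.142, 0.0, 2.816]
contact_force: [-0.1, -0.7, 0.7]
grip_width: 51.1
finger_force: 0.0
```

View pics/ov2.png

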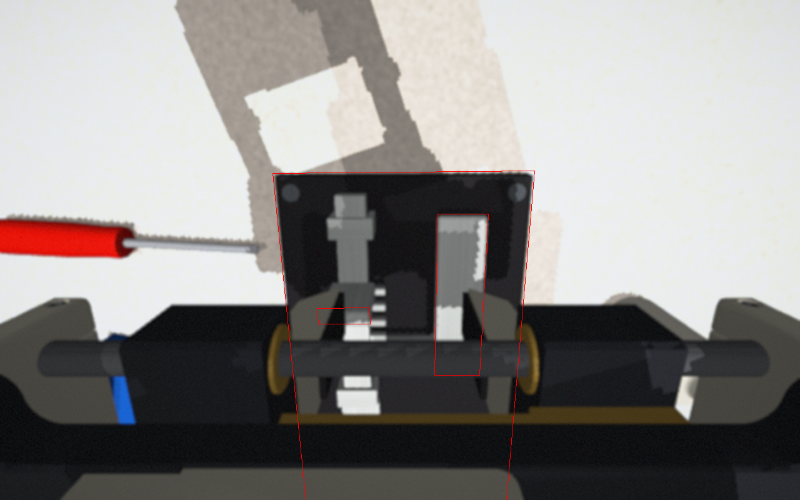

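View pics/ov3.png

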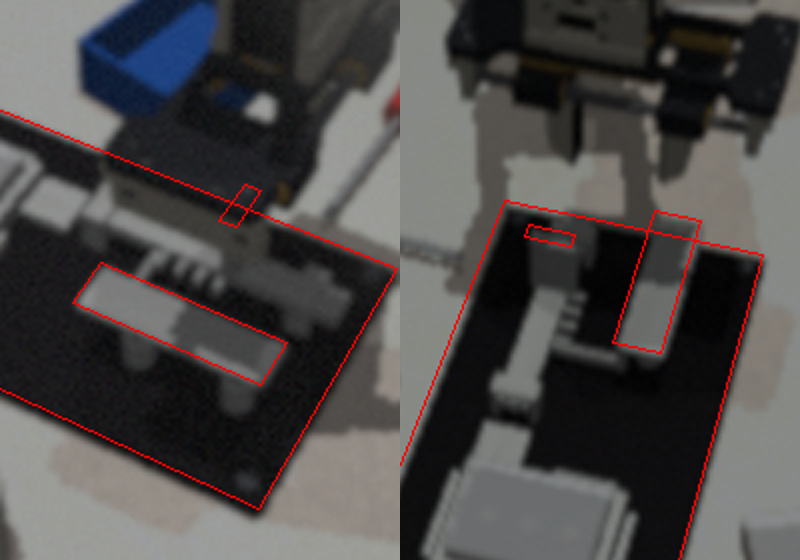

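The plate and bar overlays match in the wrist and side views, but the tab seems off from its outline by a few millimetres. I'll enlarge that area before descending.

```bash
python3 - <<'E'
import cv2,numpy as np
w=cv2.imread("pics/w2.png");c=cv2.imread("pics/c2.png");a=cv2.imread("pics/wrist0.png")
g=lambda i,x,y,s,o:cv2.resize(np.clip(i[y:y+s*3//2,x:x+s]*1.5,0,255).astype(np.uint8),o,interpolation=cv2.INTER_CUBIC)
cv2.imwrite("pics/e3.png",np.hstack([g(w,255,160,80,(400,600)),g(c,285,160,60,(400,600))]))
print()
E
```

```text
(no output)
```

View pics/e3.png

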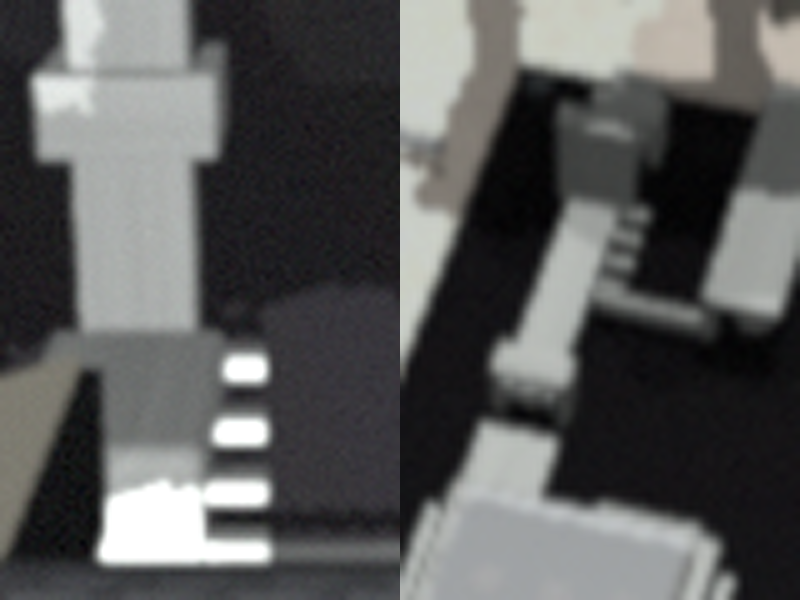

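```bash
python3 - <<'E'
from fit import *
np.set_printoptions(precision=1,suppress=True)
q=np.load("q.npy")
def inv(X): c,s=np.cos(q[2]),np.sin(q[2]); d=X[:2]-q[:2]; return np.array([c*d[0]+s*d[1],-s*d[0]+c*d[1]])
w=viewer.capture("wrist");c=viewer.capture("scene");s=viewer.capture("side")
for p,uv in [(c,(308.7,176.5)),(c,(321,178.5)),(w,(299.4,226)),(w,(299.4,233)),(w,(264,227))]:
    print([ (z,inv(toz(p,uv,z))) for z in (80,34,)])
print(np.array(w["T"])[:3,3],inv(np.array(w["T"])[:3,3]), inv(np.array(s["T"])[:3,3]))
for n,p in (("w",w),("c",c),("s",s)):
    for r in viewer.cut_out("bolt_tab",p)[:2]:
        m=r["pixels"]; v,u=np.nonzero(m); print(n,r["score"],r["centre"],u.min(),u.max(),v.min(),v.max(),m.sum(),inv(toz(p,r["centre"],80)))
print("pred top",[(pix(p,F(q,(-75,-35,80))),pix(p,F(q,(-75,-35,34)))) for p in (w,c,s)])
E
```

```text
[(80, array([-72.2, -46.5])), (34, array([-108.9,  -58.1]))]
[(80, array([-74. , -15.1])), (34, array([-110.9,  -25. ]))]
[(80, array([-95.5, -16.8])), (34, array([-77.3, -20.5]))]
[(80, array([-90.2, -16.9])), (34, array([-70.8, -20.7]))]
[(80, array([-95. , -41.7])), (34, array([-76.6, -50.9]))]
[408.5  91.2 287.9] [-177.9   -0.1] [-313.3  494.7]
w 0.63 [284.5, 229.5] 265 308 155 310 2729 [-93.  -27.4]
c 0.76 [314.1, 192.4] 304 321 176 212 386 [-27.3 -19.8]
c 0.26 [307.0, 247.9] 283 332 224 271 1529 [126.7   7.3]
s 0.7 [337.1, 222.3] 313 373 209 236 466 [-76.3  10.7]
pred top [([np.float64(274.94023014817424), np.float64(252.73690736350068)], [np.float64(282.62297294557004), np.float64(228.6319434602269)]), ([np.float64(313.43126774858735), np.float64(176.59940357065165)], [np.float64(313.64156046700987), np.float64(188.03592798492954)]), ([np.float64(346.3860580823107), np.float64(207.63747963069454)], [np.float64(345.6510096974436), np.float64(221.35516960865556)])]
```

The wrist camera sits on the −x side, so it sees the tab's −x face, with its base at x≈-77 to -80. That agrees with the model, so I'll descend to just above the bar.

```bash
python3 -m handwheel '0 0 0.3 0 0 0 0.11; 0 0 0.5 0 0 0 0.11; 0 0 0.62 0 0 0 0.11; 0 0 0.68 0 0 0 0.11; 0 0 0.68 0 0 0 0.11; 0 0 0.68 0 0 0 0.11'; python3 go.py -102 0 62;  python3 -m handwheel '0 0 0.03 0 0 0 0.11; 0 0 0.05 0 0 0 0.11; 0 0 0.07 0 0 0 0.11; 0 0 0.08 0 0 0 0.11; 0 0 0.08 0 0 0 0.11; 0 0 0.08 0 0 0 0.11; 0 0 0.08 0 0 0 0.11'
```

```text
time: 3.38
tool_pos: [480.8, 67.4, 62.3]
tcp_rot: [3.141, 0.0, 2.818]
contact_force: [0.1, 0.3, -0.3]
grip_width: 50.9
finger_force: 0.0
shift [ 0.003  -0.0007  0.0033] turn [ 0.      0.0001 -0.0016] world [480.5  67.4  62. ]
time: 3.97
tool_pos: [481.2, 67.4, 54.5]
tcp_rot: [3.141, 0.002, 2.818]
contact_force: [1.5, 0.6, 3.9]
grip_width: 50.6
finger_force: 2.1
```

Contact force is 3.9 N at z=54.5, which matches the spring. I'll press on down to the stop.

```bash
python3 -m handwheel '0 0 0.02 0 0 0 0.11; 0 0 0.035 0 0 0 0.11; 0 0 0.05 0 0 0 0.11; 0 0 0.05 0 0 0 0.11; 0 0 0.05 0 0 0 0.11; 0 0 0.05 0 0 0 0.11'; python3 -m handwheel '0 0 0.005 0 0 0 0.11; 0 0 0.01 0 0 0 0.11; 0 0 0.01 0 0 0 0.11; 0 0 0.01 0 0 0 0.11'
```

```text
time: 4.47
tool_pos: [481.2, 67.5, 49.8]
tcp_rot: [3.141, 0.002, 2.818]
contact_force: [-0.4, 0.5, 11.1]
grip_width: 51.1
finger_force: 5.8
time: 4.8
tool_pos: [481.2, 67.6, 49.5]
tcp_rot: [3.141, 0.002, 2.818]
contact_force: [-1.8, 0.7, 18.3]
grip_width: 51.0
finger_force: 9.5
```

The catch is down on its stop at 18 N. Next I'll push along fixture +x, which is tool −x, in small steps.

```bash
python3 -m handwheel '-0.03 0 0 0 0 0 0.11; -0.06 0 0 0 0 0 0.11; -0.09 0 0 0 0 0 0.11; -0.12 0 0 0 0 0 0.11; -0.15 0 0 0 0 0 0.11; -0.18 0 0 0 0 0 0.11; -0.2 0 0 0 0 0 0.11; -0.2 0 0 0 0 0 0.11'; python3 - <<'E'
from fit import *
w=viewer.capture("side");save(w,"s4.png")
for r in viewer.cut_out("bolt_tab",w)[:1]: print(r["score"],r["centre"])
E
```

```text
time: 5.47
tool_pos: [491.0, 63.4, 49.1]
tcp_rot: [-3.139, -0.017, 2.82]
contact_force: [-28.9, 8.8, 44.3]
grip_width: 51.1
finger_force: 21.7
0.62 [354.4, 229.2]
```

```bash
python3 - <<'E'
from fit import *
q=np.load("q.npy"); o=bot.get_obs(); print(o["moment"],o["contact_force"],o["tool_pos"])
s=viewer.capture("side");c=viewer.capture("scene")
def cr(p,dx,dy):
    u,v=np.int32(np.array(pix(p,F(q,(-60,0,50))))*2); return cv2.resize(np.clip(draw(p,q)[v-90+dy:v+90+dy,u-60+dx:u+60+dx]*1.4,0,255).astype(np.uint8),(400,600),interpolation=cv2.INTER_CUBIC)
cv2.imwrite("pics/e4.png",np.hstack([cr(s,10,-20),cr(c,0,-10)]))
E
```

```text
[2.77965651 4.77469515 0.85449976] [-29.08494469   9.20897212  43.70901979] [490.96397058  63.38681743  49.06970843]
```

View pics/e4.png

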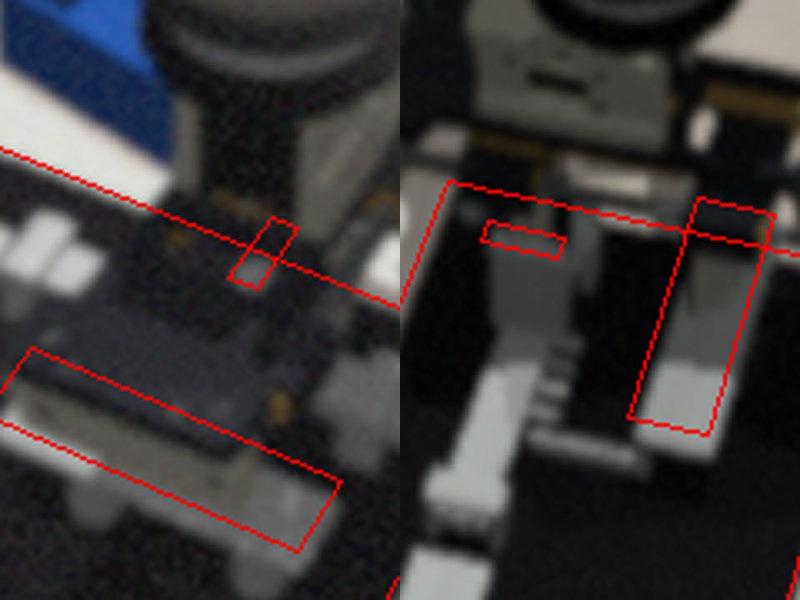

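The moment about z shows that almost all the lateral force comes from friction at the bar finger, because I'm pressing too hard. I'll back off sideways, then ease the press to just over the spring force.

```bash
python3 -m handwheel '0.03 0 0 0 0 0 0.11; 0.06 0 0 0 0 0 0.11; 0.08 0 0 0 0 0 0.11; 0.08 0 -0.007 0 0 0 0.11; 0.08 0 -0.014 0 0 0 0.11; 0.08 0 -0.02 0 0 0 0.11; 0.08 0 -0.02 0 0 0 0.11; 0.08 0 -0.02 0 0 0 0.11'; python3 -c "
from plant import bot;print(bot.get_obs()['moment'])"
```

```text
time: 6.33
tool_pos: [490.4, 63.5, 50.0]
tcp_rot: [-3.14, -0.003, 2.818]
contact_force: [-4.3, -1.4, 9.5]
grip_width: 51.1
finger_force: 4.9
[0.07572219 0.57331226 0.11374953]
```

```bash
python3 -m handwheel '0 0 -0.005 0 0 0 0.11; -0.015 0 -0.006 0 0 0 0.11; -0.03 0 -0.006 0 0 0 0.11; -0.045 0 -0.006 0 0 0 0.11; -0.06 0 -0.006 0 0 0 0.11; -0.075 0 -0.006 0 0 0 0.11; -0.08 0 -0.006 0 0 0 0.11; -0.08 0 -0.006 0 0 0 0.11'; python3 -c "
from plant import bot;print(bot.get_obs()['moment'])"
```

```text
time: 7.0
tool_pos: [496.5, 61.5, 50.1]
tcp_rot: [-3.14, -0.006, 2.818]
contact_force: [-6.4, 2.0, 9.7]
grip_width: 51.0
finger_force: 5.1
[0.64740771 1.169235   0.16276153]
```

```bash
python3 -m handwheel '-0.015 0 -0.003 0 0 0 0.11; -0.03 0 -0.003 0 0 0 0.11; -0.045 0 -0.003 0 0 0 0.11; -0.06 0 -0.003 0 0 0 0.11; -0.075 0 -0.003 0 0 0 0.11; -0.09 0 -0.003 0 0 0 0.11; -0.1 0 -0.003 0 0 0 0.11; -0.1 0 -0.003 0 0 0 0.11'; python3 - <<'E'
from fit import *
q=np.load("q.npy")
c,s=np.cos(q[2]),np.sin(q[2])
o=bot.get_obs();d=o["tool_pos"][:2]-q[:2];print(o['moment'],"fix",c*d[0]+s*d[1],-s*d[0]+c*d[1])
c=viewer.capture("scene")
print(viewer.recognise("bolt_tab",c)[:1])
def cr(p,dx,dy):
    u,v=np.int32(np.array(pix(p,F(q,(-60,0,50))))*2); return cv2.resize(np.clip(draw(p,q)[v-90+dy:v+90+dy,u-60+dx:u+60+dx]*1.4,0,255).astype(np.uint8),(400,600),interpolation=cv2.INTER_CUBIC)
cv2.imwrite("pics/e5.png",cr(c,0,-10))
E
```

```text
time: 7.67
tool_pos: [506.3, 58.3, 50.2]
tcp_rot: [-3.14, -0.006, 2.818]
contact_force: [-6.2, 1.9, 6.4]
grip_width: 51.0
finger_force: 4.1
[0.51335197 0.84309989 0.13344448] fix -74.69486184373503 -0.6439208946724939
[{'centre': [312.8, 197.8], 'score': 0.76}]
```

View pics/e5.png

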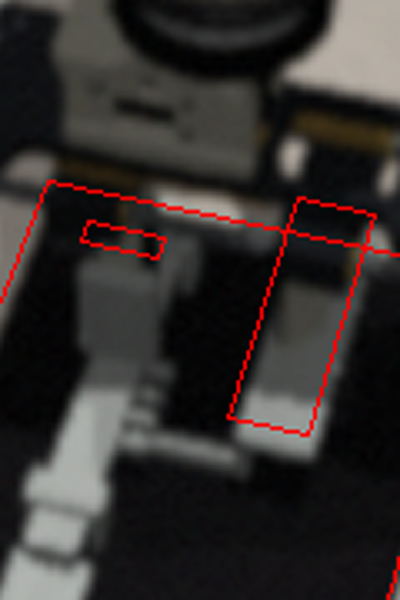

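The tab top has moved about 15 px down the enlarged crop, so the bolt is sliding with the catch held. I'll keep pushing.

```bash
python3 -m handwheel '-0.015 0 0 0 0 0 0.11; -0.03 0 0 0 0 0 0.11; -0.045 0 0 0 0 0 0.11; -0.06 0 0 0 0 0 0.11; -0.075 0 0 0 0 0 0.11; -0.09 0 0 0 0 0 0.11; -0.1 0 0 0 0 0 0.11; -0.1 0 0 0 0 0 0.11'; python3 -m handwheel '-0.015 0 0 0 0 0 0.11; -0.03 0 0 0 0 0 0.11; -0.045 0 0 0 0 0 0.11; -0.06 0 0 0 0 0 0.11; -0.075 0 0 0 0 0 0.11; -0.09 0 0 0 0 0 0.11; -0.1 0 0 0 0 0 0.11; -0.1 0 0 0 0 0 0.11'; python3 go.py -52 0 50
```

```text
time: 8.43
tool_pos: [515.7, 55.1, 50.2]
tcp_rot: [-3.14, -0.006, 2.818]
contact_force: [-6.5, 1.9, 6.8]
grip_width: 50.9
finger_force: 4.3
time: 9.1
tool_pos: [525.1, 52.0, 50.2]
tcp_rot: [-3.14, -0.006, 2.818]
contact_force: [-6.6, 1.0, 7.5]
grip_width: 50.8
finger_force: 4.5
shift [-0.0281  0.0074  0.002 ] turn [-0.0005 -0.002  -0.0015] world [528.   51.8  50. ]
```

```bash
python3 -m handwheel '-0.01 0 0 0 0 0 0.11; -0.02 0 0 0 0 0 0.11; -0.03 0 0 0 0 0 0.11; -0.03 0 0 0 0 0 0.11';python3 -c "
from plant import bot;print(bot.get_obs()['moment'])"; python3 -m handwheel '-0.01 0 0 0 0 0 0.11; -0.02 0 0 0 0 0 0.11; -0.03 0 0 0 0 0 0.11; -0.03 0 0 0 0 0 0.11'; python3 -c "
from plant import bot;print(bot.get_obs()['moment'])"
```

```text
time: 9.43
tool_pos: [525.8, 51.7, 50.2]
tcp_rot: [-3.14, -0.011, 2.818]
contact_force: [-13.7, 4.9, 13.9]
grip_width: 51.2
finger_force: 8.8
[ 0.84698152  1.96444878 -0.1676703 ]
time: 9.77
tool_pos: [525.9, 51.7, 50.1]
tcp_rot: [-3.139, -0.017, 2.817]
contact_force: [-21.9, 8.0, 22.1]
grip_width: 50.8
finger_force: 14.3
[ 1.29716209  3.36570619 -0.42369551]
```

The bolt stopped with the tab face at x≈-44 mm (home is -80+36), and the moment has reversed onto the tab, so it is home. I'll ease off the push, then lift straight up.

```bash
python3 -m handwheel '0.02 0 0 0 0 0 0.11; 0.04 0 0 0 0 0 0.11; 0.055 0 0 0 0 0 0.11; 0.055 0 0 0 0 0 0.11; 0.055 0 0 0 0 0 0.11'; python3 -m handwheel '0 0 -0.02 0 0 0 0.11; 0 0 -0.06 0 0 0 0.11; 0 0 -0.12 0 0 0 0.11; 0 0 -0.3 0 0 0 0.11; 0 0 -0.6 0 0 0 0.11; 0 0 -0.9 0 0 0 0.11; 0 0 -0.9 0 0 0 0.11; 0 0 -0.9 0 0 0 0.11'; python3 -m handwheel '0.4 0 0 0 0 0 0.11; 0.8 0 -0.2 0 0 0 0.11; 0.8 0 -0.2 0 0 0 0.11; 0.8 0 -0.2 0 0 0 0.11'; python3 - <<'E'
from fit import *
q=np.load("q.npy"); q[:2]=q[:2]
s=viewer.capture("side");c=viewer.capture("scene")
def cr(p,dx,dy):
    u,v=np.int32(np.array(pix(p,F(q,(-30,0,50))))*2); return cv2.resize(np.clip(draw(p,q)[v-120+dy:v+120+dy,u-80+dx:u+80+dx]*1.4,0,255).astype(np.uint8),(400,600),interpolation=cv2.INTER_CUBIC)
cv2.imwrite("pics/e6.png",np.hstack([cr(s,10,-20),cr(c,0,-10)]))
for n,p in (("s",s),("c",c)):
    for t,z in [("lamp_centre",16),("glue_centre",50),("tray_centre",22),("screwdriver_grip",12),("cover_centre",10)]:
        r=viewer.recognise(t,p); print(n,t,r and toz(p,r[0]["centre"],z).round(0))
E
```

```text
time: 10.18
tool_pos: [525.8, 51.8, 50.3]
tcp_rot: [-3.14, -0.005, 2.819]
contact_force: [-4.9, 1.0, 7.2]
grip_width: 50.7
finger_force: 3.7
time: 10.85
tool_pos: [529.9, 51.1, 142.8]
tcp_rot: [3.14, 0.005, 2.818]
contact_force: [-0.2, -0.3, -1.5]
grip_width: 50.9
finger_force: 0.0
time: 11.18
tool_pos: [451.3, 77.3, 161.0]
tcp_rot: [-3.142, 0.0, 2.819]
contact_force: [1.5, -0.6, 0.0]
grip_width: 50.6
finger_force: 0.0
s lamp_centre [668.   3.  16.]
s glue_centre [608. 220.  50.]
s tray_centre [ 554. -158.   22.]
s screwdriver_grip [ 403. -148.   12.]
s cover_centre [694. 180.  10.]
c lamp_centre [673.   1.  16.]
c glue_centre [620. 218.  50.]
c tray_centre [ 557. -153.   22.]
c screwdriver_grip [ 390. -160.   12.]
c cover_centre [704. 173.  10.]
```

View pics/e6.png

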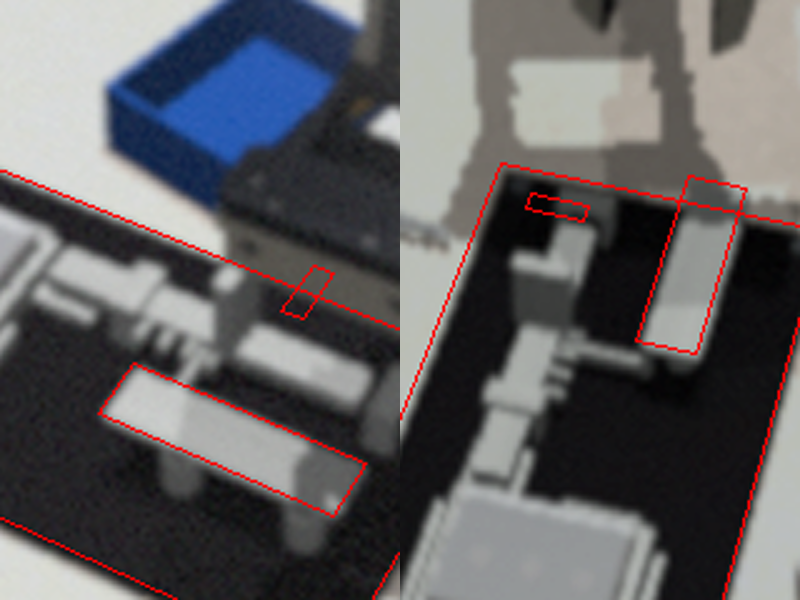

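The bolt is home with all its lugs past the tooth, the bar is back up on its 58 mm outline, and the lamp and bystanders have not moved. I'll hand the job in.

```bash
python3 -c "
from plant import bot;print(bot.close_job())"
```

```text
the job is handed in; nothing more can be done
None
```

The job is handed in: the camera and force readings show the bolt fully home, the catch sprung back up over it, and the lamp and bystanders not visibly moved; `bot.close_job()` returned no verdict.

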